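# Hold a depth gauge on the marked spot of a candle

## Task

Check the fill of the sample candle, the one with a pen ring drawn on its wax: take the depth gauge off its setting plate and stand it upright across that candle's rim, with both ends of its foot flat on the rim and the plunger tip on the wax inside the ring. Press it down only lightly, and finish while still holding it there so that the reading can be taken; treat the candle gently and leave the other candles, the spray bottle and the tin where they are.

Things in the scene. Friction and masses are not known exactly. Their poses are not given: they have to be found in the camera images.
- gauge: digital depth gauge, about 0.33 kg, standing on the setting plate. Origin: centre of the foot's underside; z up, y along the foot, x through the thickness. Grey flat-sided housing 58 mm (y) x 24 mm (x), 28 to 106 mm high, display low on the -x face; grip its ribbed upper part (72 to 106 mm) across the 24 mm. Cap on top to 113 mm, 12 mm across; stem 13 mm across below. Either face may look forward.
- gauge_foot: the gauge's steel foot, 100 mm (y) x 18 mm (x) x 10 mm high, rigid with the gauge; same origin and axes as the gauge.
- foot_end1 (a point): middle of the +y end of the foot's underside, 50 mm from the gauge's axis.
- foot_end2 (a point): middle of the -y end of the foot's underside, 50 mm from the gauge's axis.
- plunger (a joint): depth reading: how far (m) the gauge's plunger stands out below the underside of the foot. 0 with the gauge standing on the plate (plunger flush), 0.025 fully out in free air. A light spring pushes it out (1.4 N when flush, 0.9 N fully out).
- gauge_tip (a point): ball tip (5 mm across) of the plunger, the lowest point of it; on the gauge's axis (x = y = 0 of the gauge).
- plate: steel setting plate 70 mm (x) x 130 mm (y) x 12 mm high, fixed; origin at the centre of its underside. The gauge starts near its middle, its foot roughly along the plate's length.
- sample: sample candle: black tumbler 80 mm across, 95 mm tall, wall 3.5 mm, about 0.45 kg, loose, upright, turned any way; origin at the centre of its underside. Cream wax surface 81 mm up (14 mm below the rim). Flat wooden wick in the middle, 13 mm wide along the candle's y, 5 mm proud. Only this candle has a dark pen ring, 20 mm across (line 2 mm), on the wax on the wick's +x side.
- spot (a point): centre of the ring on the sample's wax: 18 mm from the candle's axis. x axis points outwards from the candle's axis, y along the wick. A foot laid parallel to the wick (gauge y along this y, either way round) has both ends on the rim; laid along x it would miss the far side.
- rim (a point): centre of the sample candle's mouth, level with the top of the rim (95 mm above its underside); the pan's floor is 2 mm above the table.
- pan: aluminium sheet pan, 330 mm (x) x 457 mm (y), rim 25 mm high, floor 2 mm thick, fixed; origin at the centre of its underside. The three candles stand on it in a row along its y, about 125 mm apart.
- candle_b: another candle just like the sample, but without the ring; loose on the pan. Origin at the centre of its underside.
- candle_c: another candle without the ring; loose on the pan. Origin at the centre of its underside.
- spray: white spray bottle, 68 mm across, 206 mm tall, loose on the table; origin at the centre of its underside.
- tin: low aluminium tin with lid, 66 mm across, 28 mm high, loose on the table; origin at the centre of its underside.
Not all that is in view belongs to the job. There is more than one size of the gauge; the job needs the larger.

How it is judged:
By the outcome, as a careful person would: the job done as asked, in the order asked, and still so for the second after the job is handed in, while the arm keeps its last pose, push and grip.
It also fails if it takes over 35 s, if anything falls off the work surface, if the arm or the gripper's body presses on something with over 40 N, if the wrist force passes 120 N, or if a joint passes its speed limit or range.

## Robot

A 6-joint arm with a two-finger parallel gripper is mounted at the origin on the work surface. World frame = base frame: x ahead of the robot, y to its left, z up, the work surface at z = 0. Lengths are in mm, angles in rad, forces in N, time in s.
With the tool pointing down it reaches from about 275 to 750 mm from the base axis. Payload 10.2 kg.
Tool frame: the origin (TCP) lies between the finger pads; the fingertips stand 14 mm ahead of it and the grasp point (between the pads) lies 5 mm behind it (tip_reach is the distance from the TCP to the fingertips, in mm); z points along the fingers, y is the line along which they close (so a half turn about z gives the same grasp; the last joint's range is limited). The gripper opens to 85 mm and grips with 20 to 120 N. Pads are 22 mm wide; open, the fingers measure 114 mm over their backs; the gripper's body (76 mm by 85 mm) begins 54 mm behind the grasp point. The pads swing forward as they close: fully open they stand 13 mm farther back than shut.
Start: joints at [1.047, 0.313, 1.498, -0, 1.331, -0.223], TCP at [155.562, 501.43, 245.294] pointing down, gripper open.
Joint ranges: [-2.94, 2.94], [-0.97, 2.17], [0.19, 2.56], [-1.23, 4.37], [0.02, 3.11], [-2.88, 2.88]. Speed limits (rad/s): [2.39, 2.39, 3.01, 3.14, 3.14, 3.14].

## Interface

Orientations are given as a unit quaternion [w, x, y, z].
In Python, from rig import * gives the robot as it stands.
- The arm moves only by the tool arm_command, never from a script. Its argument "steps" is a list that holds one entry, the list of rows, each a list of 7 numbers: the opening, from 0 (shut) to 1 (fully open), then the shift along the tool's x, y, z each as a share of 0.05 m, from -1 to 1, then the turn, a rotation vector about the tool's x, y, z each as a share of 0.15 rad, from -1 to 1. A call has 1 to 8 rows; each row shifts and turns the commanded pose from where the row before left it, along the tool's axes as they then stand; what a row does not reach is not made up. A row lasts 1/8 s, in which the tool goes at most 62.5 mm and 10.7 degrees, less where a joint would pass 70% of its speed; a pose out of reach is approached as far as the arm can. A call with a number of a shift or a turn outside -1 to 1 is refused whole. A call with a gripper value outside its range is refused whole. The fingers move at their own pace and stop on an object; "squeeze" is the grip in N (left out, the last holds). Time passes only in rows, so rows that do not move let the fingers close. It gives the time, the measured TCP pose, the force, the opening and the grip force at its end, in the units of the state.
- sense(): the state, without advancing time (a new reading comes with each control period).
- capture(name): name is "scene" or "top" or "wrist"; returns the picture (400x640x3 uint8, red, green, blue); there is no depth.
- get_calibration(name): a dict with "intrinsics" (3x3 intrinsics, pixels), "D" ([k1, k2, p1, p2, k3] as OpenCV has them; the pictures are not rectified), "rvec" (rotation vector, rad) and "tvec" (3), from world to camera coordinates, as OpenCV has them; the wrist camera has in their place "T_tool_cam" (4x4, takes a point from camera to tool coordinates, whose origin is the TCP and whose axes are the flange's). Camera axes: x right, y down, z forward; pixel columns grow to the right and rows downward; lengths in mm; the calibration is good to about 2 mm. A picture is of the moment at which its call begins: read the wrist's pose just before it. get_calibration takes no time and is no camera call.
- finish_job(): hands the job in; it is judged then, once.
The state is a dict: "time_s": time; "joints": joint angles; "dq": joint speeds; "tau": joint torques, N m; "eef_pos": TCP position; "ee_rot": TCP orientation; "force": force on the tool from outside, world axes, zero at the start; "wrist_torque": the same for the moment, N m; "grip_width": opening from 0.0 (shut) to 1.0 (fully open); "grip_force": force on a finger pad.
Only numpy, scipy, OpenCV 4.12 (cv2) and the standard library are available. Lean on these libraries where they do the work, as an engineer would, in place of code of your own. Each camera call takes 0.05 s, during which the arm holds its last target. There are 200 camera calls.

## Working session

There is one attempt and no reset: what is moved stays moved. The work goes in short steps, Python scripts to look and compute and a tool call to move; the robot and the scene stay as the last step left them, time stands still between calls to the robot, and variables do not carry over. Pictures are saved under pics/ and viewed, at most 10 in all, crops included, and the job is handed in when it is done.

Besides the shell and the picture viewer there is one more tool, called after "Request:" as name(argument=value, ...) on one line, values as JSON. arm_command: Moves the arm, as the interface text tells. Its arguments: {"type":"object","properties":{"steps":{"type":"array"},"squeeze":{"type":"number"}},"required":["steps"]}

```bash
mkdir -p pics; ls
python3 - <<'E'
from rig import *
import cv2
for n in ("scene","top"):
    im=capture(n); cv2.imwrite(f"pics/{n}0.png",im[:,:,::-1])
    c=get_calibration(n); print(n,c)
print(get_calibration("wrist")); print(sense())
E
```

```text
pics
scene {'intrinsics': array([[433.78471719,   0.        , 316.84835062],
       [  0.        , 433.78471719, 197.54084279],
       [  0.        ,   0.        ,   1.        ]]), 'D': array([-0.00729653,  0.        ,  0.        ,  0.        ,  0.        ]), 'rvec': array([ 1.93205394,  1.65960373, -0.57458358]), 'tvec': array([   6.97865155, -368.62606401, 1688.25506664])}
top {'intrinsics': array([[501.20606154,   0.        , 318.40850636],
       [  0.        , 501.20606154, 197.22028856],
       [  0.        ,   0.        ,   1.        ]]), 'D': array([-0.01772298,  0.        ,  0.        ,  0.        ,  0.        ]), 'rvec': array([ 2.11232869, -2.16143986,  0.18925223]), 'tvec': array([ -56.51832306,  568.2481092 , 1229.97172104])}
{'intrinsics': array([[277.86194759,   0.        , 321.86502048],
       [  0.        , 277.86194759, 202.81951422],
       [  0.        ,   0.        ,   1.        ]]), 'D': array([-0.04965345,  0.        ,  0.        ,  0.        ,  0.        ]), 'T_tool_cam': array([[-9.99615358e-04, -9.63408062e-01, -2.68037137e-01,
         6.69861113e+01],
   
[... 245 characters left out ...]
e+00]])}
{'time_s': 0.1, 'joints': array([ 1.04660306e+00,  3.13377305e-01,  1.49834615e+00,  1.54343583e-05,
        1.33102052e+00, -2.23405010e-01]), 'dq': array([-0.00020931, -0.00229372, -0.00135816,  0.00114414, -0.00042744,
        0.00078444]), 'tau': array([ 2.99110550e-03, -4.12899935e+01, -2.60142857e+01, -1.42380459e-04,
        3.03615430e-03,  3.08532617e-05]), 'eef_pos': array([155.44455135, 501.23660673, 244.80650074]), 'ee_rot': array([-2.17181407e-04,  1.49829616e-01,  9.88711664e-01, -5.33168291e-04]), 'force': array([ 0.05653029, -0.59753181, -0.63249356]), 'wrist_torque': array([-0.03265446, -0.00696306,  0.04044685]), 'grip_force': 0.0, 'grip_width': 1.0012420971666618}
```

View pics/scene0.png

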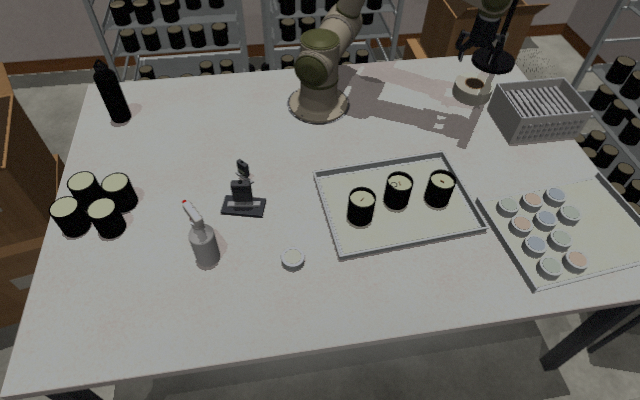

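View pics/top0.png

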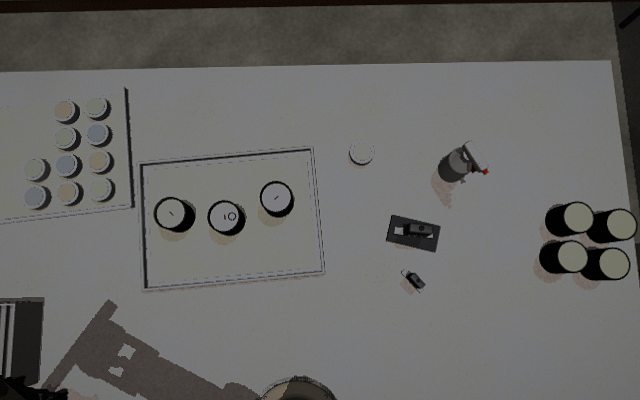

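The top view shows the three candles at about (174,214), (226,217) and (277,198). Only the middle one has a ring, at (232,216), so it is the sample. There are two gauges: the larger stands on the plate at (413,230), and the smaller on the bare table at (413,280). The job needs the one on the plate. I'll confirm both choices in one enlarged crop.

Run:
```python
import cv2, numpy as np
t=cv2.imread("pics/top0.png"); s=cv2.imread("pics/scene0.png")
def z(im,x,y,w,h,k): return cv2.resize(im[y:y+h,x:x+w],None,fx=k,fy=k,interpolation=cv2.INTER_CUBIC)
a=z(t,200,190,50,37,8); b=z(t,380,210,66,37,6)[:,:400]; b=cv2.resize(b,(400,224)) if b.shape[1]!=400 else b
A=np.zeros((600,800,3),np.uint8)
A[:296,:400]=a; A[:b.shape[0],400:]=b[:300]
c=z(s,370,165,50,37,8); A[300:596,:400]=c
d=z(s,215,150,57,75,4)*1; d=z(s,215,153,66,50,6)[:300,:400] ; d=z(s,215,153,80,60,5)
A[300:600,400:]=d
A=cv2.convertScaleAbs(A,alpha=1.6)
cv2.imwrite("pics/crop1.png",A)
```

```text
(no output)
```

View pics/crop1.png

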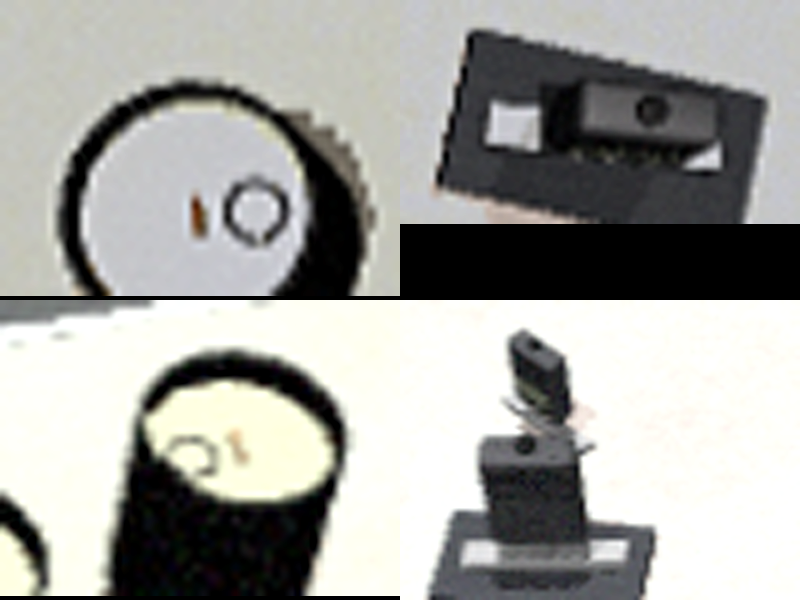

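The crop confirms both. The ring is on the middle candle, at top (232,216.5) and scene (394,184.8), to the right of the wick in the top view. The larger gauge stands on the plate, with its cap at top (421.6,228) and scene (240,181.6), and the smaller one is behind it. Next I'll triangulate.

```bash
cat > h.py <<'E'
from rig import *
import cv2, numpy as np
from scipy.spatial.transform import Rotation as R
def rq(q): return R.from_quat(np.r_[q[1:],q[0]])
def ext(name,st=None):
    c=get_calibration(name)
    if name!="wrist":
        Rm=cv2.Rodrigues(c["rvec"])[0]; return c,Rm,np.array(c["tvec"]).ravel()
    T=np.eye(4); T[:3,:3]=rq(st["ee_rot"]).as_matrix(); T[:3,3]=st["eef_pos"]
    M=np.linalg.inv(T@c["T_tool_cam"]); return c,M[:3,:3],M[:3,3]
def ray(name,px,st=None):
    c,Rm,t=ext(name,st)
    u=cv2.undistortPoints(np.array([[px]],float),c["intrinsics"],c["D"]).ravel()
    d=Rm.T@np.r_[u,1]; return -Rm.T@t, d/np.linalg.norm(d)
def tri(*rays):
    A=sum(np.eye(3)-np.outer(d,d) for o,d in rays); b=sum((np.eye(3)-np.outer(d,d))@o for o,d in rays)
    p=np.linalg.solve(A,b); return p.round(1), [round(float(np.linalg.norm((np.eye(3)-np.outer(d,d))@(p-o))),1) for o,d in rays]
def atz(name,px,z,st=None):
    o,d=ray(name,px,st); return (o+d*(z-o[2])/d[2]).round(1)
def proj(name,P,st=None):
    c,Rm,t=ext(name,st); return cv2.projectPoints(np.array(P,float).reshape(-1,3),cv2.Rodrigues(Rm)[0],t,c["intrinsics"],c["D"])[0].reshape(-1,2).round(1)
E
python3 - <<'E'
from h import *
cap=tri(ray("top",(421.6,228)),ray("scene",(240,181.6))); print("cap",cap)
print("ring",tri(ray("top",(232,216.5)),ray("scene",(394,184.75))))
print("wick",tri(ray("top",(224.75,216.9)),ray("scene",(399.75,183.4))))
T=lambda x,y:((x-400)/6.06+380,y/6.06+210)
a=atz("top",T(490,149),22);b=atz("top",T(718,170),22);print("foot -x edge",a,b,np.arctan2(*(a-b)[[0,1]]))
a=atz("top",T(580,80),118);b=atz("top",T(718,95),118);print("hous",a,b,np.arctan2(*(a-b)[[0,1]]))
s=sense(); print(rq(s["ee_rot"]).as_matrix().round(3))
E
```

```text
cap (array([ 474.8, -312.6,  118.8]), [0.8, 0.8])
ring (array([518.2, 145.9,  79.4]), [0.7, 0.7])
wick (array([517.3, 163.6,  81.8]), [1.0, 1.0])
foot -x edge [ 469.3 -264.3   22. ] [ 458.1 -360.8   22. ] 0.11554521225504898
hous [ 487.  -285.7  118. ] [ 479.8 -340.   118. ] 0.13182768153637942
[[-0.955  0.296 -0.001]
 [ 0.296  0.955 -0.001]
 [ 0.    -0.001 -1.   ]]
```

The measured heights fit: cap 119, wax 79–82. On the way to the gauge I'll look at the sample with the wrist camera.

Request:
arm_command(steps=[[[1, -0.78, -0.57, -0.14, 0, 0, 0], [1, -0.78, -0.57, -0.14, 0, 0, 0], [1, -0.78, -0.57, -0.14, 0, 0, 0], [1, -0.78, -0.57, -0.14, 0, 0, 0], [1, -0.78, -0.57, -0.14, 0, 0, 0], [1, -0.78, -0.57, -0.14, 0, 0, 0], [1, -0.78, -0.57, -0.14, 0, 0, 0], [1, -0.78, -0.57, -0.14, 0, 0, 0]]])

```text
time_s: 1.1
eef_pos: [386.6, 189.8, 301.4]
ee_rot: [-0.0, 0.15, 0.989, -0.0]
force: [-0.6, 0.2, -0.1]
grip_width: 1.003
grip_force: 0.0
```

Request:
arm_command(steps=[[[1, 0, 0, 0, 0, 0, 0], [1, 0, 0, 0, 0, 0, 0]]])

```text
time_s: 1.35
eef_pos: [385.6, 191.5, 301.0]
ee_rot: [-0.0, 0.15, 0.989, -0.0]
force: [-1.3, -0.5, -0.6]
grip_width: 0.996
grip_force: 0.0
```

Run:
```python
from h import *
s=sense(); im=capture("wrist")[:,:,::-1]; np.save("st1.npy",np.r_[s["eef_pos"],s["ee_rot"]]); cv2.imwrite("pics/w1.png",im)
print(s["eef_pos"],s["joints"],proj("wrist",[[518,146,83],[517.5,163.6,83]],s))
u,v=proj("wrist",[[517.5,163.6,97]],s)[0].astype(int); x0,y0=max(u-50,0),max(v-37,0); print(x0,y0)
c=im[y0:y0+75,x0:x0+100]; cv2.imwrite("pics/w1c.png",cv2.convertScaleAbs(cv2.resize(c,None,fx=8,fy=8,interpolation=cv2.INTER_CUBIC),alpha=1.5))
```

```text
[385.62302183 191.48123134 300.99208817] [ 1.87208080e-01  6.22002703e-02  1.65626084e+00  2.71508316e-04
  1.42394015e+00 -1.08262068e+00] [[318.2 278.4]
 [330.  274.8]]
280 243
```

View pics/w1c.png

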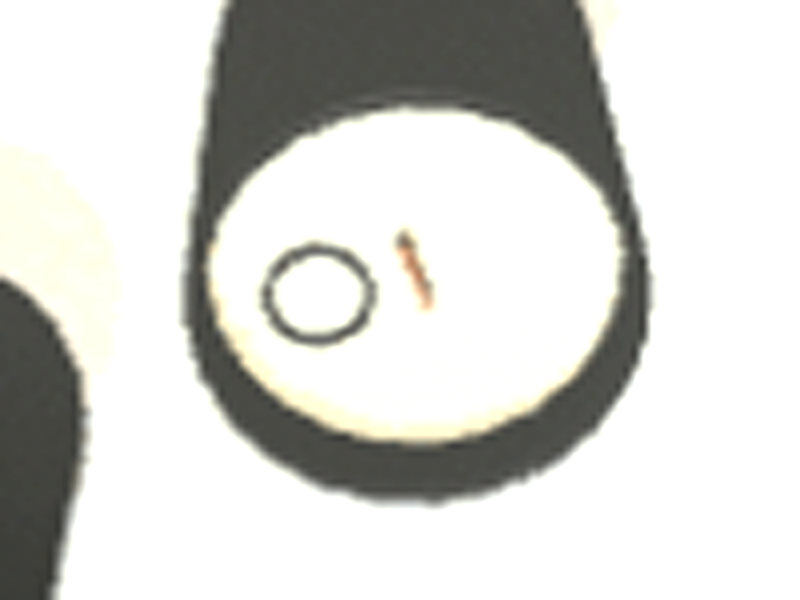

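The crop shows the ring centred at (320,295), or pixel (320,279.9). The wick runs from (403,235) to (430,305). The outer rim passes (185,300), (650,290) and (415,502).

Run:
```python
from h import *
from scipy.optimize import least_squares
v=np.load("st1.npy"); st=dict(eef_pos=v[:3],ee_rot=v[3:])
W=lambda x,y:(x/8+280-.44,y/8+243-.44)
ring=atz("wrist",W(320,295),83,st); wk=atz("wrist",W(417,272),85.5,st)
a,b=atz("wrist",W(403,235),85.5,st),atz("wrist",W(430,305),85.5,st)
print("ring",ring,"wick",wk,"wickdir",(b-a),np.degrees(np.arctan2((b-a)[1],(b-a)[0])))
d=ring-wk; print("off",np.linalg.norm(d[:2]),"angle",np.degrees(np.arctan2(d[1],d[0])))
print("tri ring",tri(ray("top",(232-.44,216.5-.44)),ray("scene",(394-.44,184.75-.44)),ray("wrist",W(320,295),st)))
print("tri wick",tri(ray("top",(224.3,216.4)),ray("scene",(399.3,183)),ray("wrist",W(417,272),st)))
# rim points
pts=[atz("wrist",W(*p),97,st)[:2] for p in [(185,300),(650,290),(415,502),(250,434),(580,440)]]
f=least_squares(lambda c:[np.hypot(*(p-c))-40 for p in pts],[517,163]); print("rim",f.x,f.fun.round(1))
# wax circle r36.5 : upper edge cut by the near rim (inner edge z97 r 36.5)
pts=[atz("wrist",W(*p),97,st)[:2] for p in [(415,105),(290,145),(540,150)]]
f=least_squares(lambda c:[np.hypot(*(p-c))-36.5 for p in pts],[517,163]); print("inner rim",f.x,f.fun.round(1))
```

```text
ring [520.1 147.4  83. ] wick [519.4 165.4  85.5] wickdir [14.6  0.6  0. ] 2.353296866108288
off 18.013605968822567 angle -87.77295303258627
tri ring (array([519.2, 145.9,  82.6]), [0.6, 1.4, 1.7])
tri wick (array([518.5, 163.7,  85. ]), [0.7, 1.3, 1.9])
rim [517.51660496 165.8013403 ] [-0.5 -0.8  0.6 -0.6 -0.2]
inner rim [518.43927103 163.88140614] [ 0.8 -0.5 -0.5]
```

The sample is settled: ring at about (519.5,146.8), wick direction about 2.3° from world x, ring offset 18.0 mm (should be 18). The rim centre agrees too. Next I'll move over the gauge.

Request:
arm_command(steps=[[[1, -0.46, -0.89, 0, 0, 0, 0], [1, -0.46, -0.89, 0, 0, 0, 0], [1, -0.46, -0.89, 0, 0, 0, 0], [1, -0.46, -0.89, 0, 0, 0, 0], [1, -0.46, -0.89, 0, 0, 0, 0], [1, -0.46, -0.89, 0, 0, 0, 0], [1, -0.46, -0.89, 0, 0, 0, 0], [1, -0.46, -0.89, 0, 0, 0, 0]]])

```text
time_s: 2.4
eef_pos: [456.7, -203.6, 301.2]
ee_rot: [-0.0, 0.149, 0.989, 0.0]
force: [0.7, -0.1, 0.7]
grip_width: 1.004
grip_force: 0.0
```

Request:
arm_command(steps=[[[1, 0, 0, 0, 0, 0, 0.95], [1, 0, 0, 0, 0, 0, 0.95], [1, 0, 0, 0, 0, 0, 0.95], [1, 0, 0, 0, 0, 0, 0.95], [1, 0, 0, 0, 0, 0, 0.95], [1, 0, 0, 0, 0, 0, 0.95], [1, 0, 0, 0, 0, 0, 0.95], [1, 0, 0, 0, 0, 0, 0.95]]])

```text
time_s: 3.4
eef_pos: [456.6, -201.9, 301.1]
ee_rot: [-0.0, 0.661, 0.751, 0.0]
force: [1.2, 0.8, -0.7]
grip_width: 1.003
grip_force: 0.0
```

Request:
arm_command(steps=[[[1, -0.9, 0.05, 0, 0, 0, 0], [1, -0.9, 0.05, 0, 0, 0, 0], [1, 0, 0, 0, 0, 0, 0.83], [1, 0, 0, 0, 0, 0, 0.83], [1, 0, 0, 0, 0, 0, 0], [1, 0, 0, 0, 0, 0, 0]]])

```text
time_s: 4.15
eef_pos: [473.2, -291.2, 301.3]
ee_rot: [-0.0, 0.747, 0.665, 0.0]
force: [-0.2, 0.5, 0.0]
grip_width: 1.003
grip_force: 0.0
```

Run:
```python
from h import *
s=sense(); im=capture("wrist")[:,:,::-1]; np.save("st2.npy",np.r_[s["eef_pos"],s["ee_rot"]]); cv2.imwrite("pics/w2.png",im)
print(s["eef_pos"],s["ee_rot"],s["joints"],s["force"])
u,v=proj("wrist",[[473,-312,80]],s)[0].astype(int); x0,y0=max(u-66,0),max(v-50,0); print(u,v,x0,y0)
c=im[y0:y0+100,x0:x0+133]; cv2.imwrite("pics/w2c.png",cv2.convertScaleAbs(cv2.resize(c,None,fx=6,fy=6,interpolation=cv2.INTER_CUBIC),alpha=1.8))
```

```text
[ 473.2001933  -291.15843732  301.27124794] [-7.71575741e-05  7.46738432e-01  6.65117815e-01  1.06860881e-05] [-7.62488801e-01  3.49510877e-01  1.30243446e+00  3.38466048e-05
  1.48979941e+00 -6.46998381e-01] [-0.20275506  0.46769988  0.01961441]
322 197 256 147
```

View pics/w2c.png

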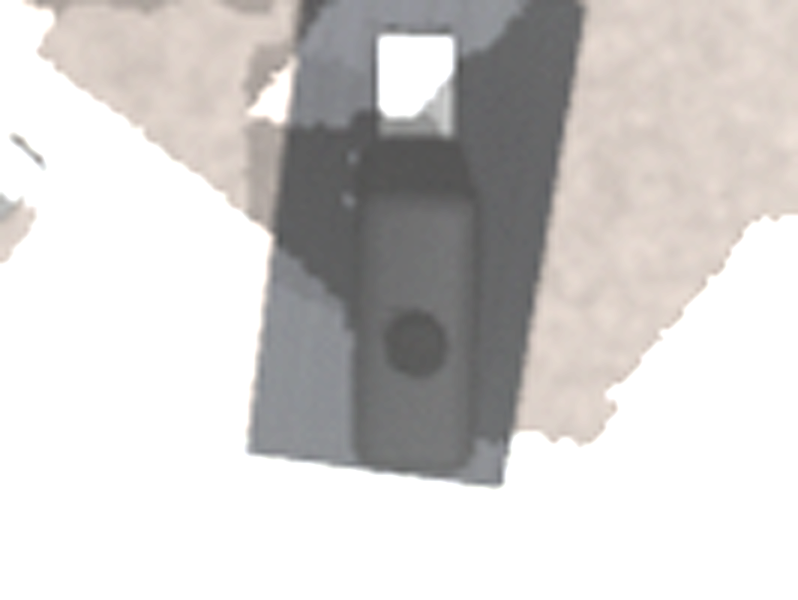

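In the crop, the housing top spans (362,200)–(478,200) at the far end and (354,462)–(470,465) at the near end. The cap is at (416,343) and the foot end at (378–456,35).

Run:
```python
from h import *
v=np.load("st2.npy"); st=dict(eef_pos=v[:3],ee_rot=v[3:])
W=lambda x,y:(x/6+256-.42,y/6+147-.42)
P=[atz("wrist",W(*p),118,st) for p in [(361,195),(478,195),(354,464),(471,466)]]
print(P); c=np.mean(P,0); print("c",c, "w",np.linalg.norm(P[0]-P[1]),"len",np.linalg.norm(P[0]-P[2]))
d=(P[0]+P[1]-P[2]-P[3]); print("ydir deg",np.degrees(np.arctan2(d[1],d[0])))
print("cap z125",atz("wrist",W(416,343),125,st))
print("cap tri",tri(ray("wrist",W(416,343),st),ray("scene",(239.6,181.2)),ray("top",(421.2,227.6))))
F=[atz("wrist",W(*p),22,st) for p in [(378,33),(457,33)]]; print("foot end",F,np.mean(F,0), np.linalg.norm(F[0]-F[1]))
fd=np.mean(F,0)-atz("wrist",W(416,343),125,st); print("axis->footend",np.hypot(*fd[:2]),np.degrees(np.arctan2(fd[1],fd[0])))
print("tool x deg",np.degrees(2*np.arctan2(st["ee_rot"][2],st["ee_rot"][1])))
```

```text
[array([ 468.4, -280.4,  118. ]), array([ 490.5, -283. ,  118. ]), array([ 460.4, -334. ,  118. ]), array([ 483.5, -337.2,  118. ])]
c [ 475.7  -308.65  118.  ] w 22.25241559921082 len 54.19372657420785
ydir deg 82.07835330434915
cap z125 [ 475.7 -308.7  125. ]
cap tri (array([ 475.4, -311.7,  120.4]), [1.6, 1.2, 0.5])
foot end [array([ 473.2, -259. ,   22. ]), array([ 492.2, -261.2,   22. ])] [ 482.7 -260.1   22. ] 19.12694434560837
axis->footend 49.10152747114897 81.80388871247531
tool x deg 83.38272931326512
```

Request:
arm_command(steps=[[[1, -0.36, 0.09, 0, 0, 0, 0.16], [1, 0, 0, 0.8, 0, 0, 0], [1, 0, 0, 0.8, 0, 0, 0], [1, 0, 0, 0.8, 0, 0, 0], [1, 0, 0, 0.8, 0, 0, 0], [1, 0, 0, 0.42, 0, 0, 0], [1, 0, 0, 0.42, 0, 0, 0], [1, 0, 0, 0, 0, 0, 0]]])

```text
time_s: 5.2
eef_pos: [474.8, -309.6, 98.2]
ee_rot: [-0.001, 0.755, 0.655, -0.0]
force: [-1.1, -0.1, -0.1]
grip_width: 1.001
grip_force: 0.0
```

Request:
arm_command(steps=[[[0.35, 0, 0.02, 0, 0, 0, 0], [0.35, 0, 0, 0, 0, 0, 0], [0.35, 0, 0, 0, 0, 0, 0], [0.1, 0, 0, 0, 0, 0, 0], [0.1, 0, 0, 0, 0, 0, 0], [0.1, 0, 0, 0, 0, 0, 0], [0.1, 0, 0, 0, 0, 0, 0]]], squeeze=45)

```text
time_s: 6.08
eef_pos: [476.2, -310.6, 99.8]
ee_rot: [0.0, 0.756, 0.655, -0.0]
force: [-2.3, 0.2, 4.8]
grip_width: 0.275
grip_force: 44.6
```

```bash
python3 -c "
from h import *
s=sense();print(s)"
```

```text
{'time_s': 6.075, 'joints': array([-7.83862061e-01,  5.56629496e-01,  1.53868672e+00, -2.53514842e-04,
        1.04598759e+00, -6.40821514e-01]), 'dq': array([-1.20351336e-03, -3.39052437e-04, -6.48648949e-04, -9.33071640e-04,
       -4.92256335e-04,  9.79084751e-05]), 'tau': array([ 2.90611731e-01, -4.56919920e+01, -2.17222810e+01,  2.79542282e-01,
       -6.85274731e-01,  1.53065077e-02]), 'eef_pos': array([ 476.1699041 , -310.56303893,   99.81994198]), 'ee_rot': array([ 1.52043861e-04,  7.55786852e-01,  6.54817686e-01, -9.88733942e-05]), 'force': array([-2.25484582,  0.19571074,  4.77885905]), 'wrist_torque': array([ 0.19716896,  0.54461948, -0.06687175]), 'grip_force': 44.60647702217102, 'grip_width': 0.2749167732730065}
```

Request:
arm_command(steps=[[[0.1, 0, 0, -0.2, 0, 0, 0], [0.1, 0, 0, -0.6, 0, 0, 0], [0.1, 0, 0, -0.8, 0, 0, 0], [0.1, 0, 0, -0.8, 0, 0, 0], [0.1, 0, 0, -0.8, 0, 0, 0], [0.1, 0, 0, -0.4, 0, 0, 0], [0.1, 0, 0, 0, 0, 0, 0], [0.1, 0, 0, 0, 0, 0, 0]]], squeeze=60)

```text
time_s: 7.08
eef_pos: [475.9, -310.1, 277.9]
ee_rot: [-0.001, 0.756, 0.655, -0.0]
force: [-0.2, 0.5, -3.4]
grip_width: 0.27
grip_force: 59.4
```

Run:
```python
from h import *
s=sense(); im=capture("wrist")[:,:,::-1]; np.save("st3.npy",np.r_[s["eef_pos"],s["ee_rot"]]); cv2.imwrite("pics/w3.png",im)
sc=capture("scene")[:,:,::-1]; cv2.imwrite("pics/s3.png",sc)
print(s["eef_pos"],s["force"],s["wrist_torque"],s["grip_width"],s["grip_force"])
t=R.from_quat(np.r_[s["ee_rot"][1:],s["ee_rot"][0]])
q=lambda p:np.array(s["eef_pos"])+t.apply(p)
print(proj("wrist",[q([0,0,-25]),q([0,0,88]),q([50,0,88]),q([-50,0,88])],s))
u,v=proj("scene",[s["eef_pos"]])[0].astype(int); print(u,v)
A=np.zeros((600,800,3),np.uint8)
A[:,:400]=cv2.resize(im[:,187:453],(400,600)); c=sc[v-45:v+45,u-30:u+30]; A[:,400:]=cv2.resize(c,(400,600),interpolation=cv2.INTER_CUBIC)
cv2.imwrite("pics/c3.png",cv2.convertScaleAbs(A,alpha=1.6))
```

```text
[ 475.92146878 -310.09580143  277.91271707] [-0.16257553  0.46553216 -3.40700091] [-0.00486807  0.03556984 -0.00948709] 0.2702599475985533 59.37628626823425
[[319.6 292.3]
 [320.7 212.8]
 [320.5 151.1]
 [320.8 267.6]]
233 141
```

View pics/c3.png

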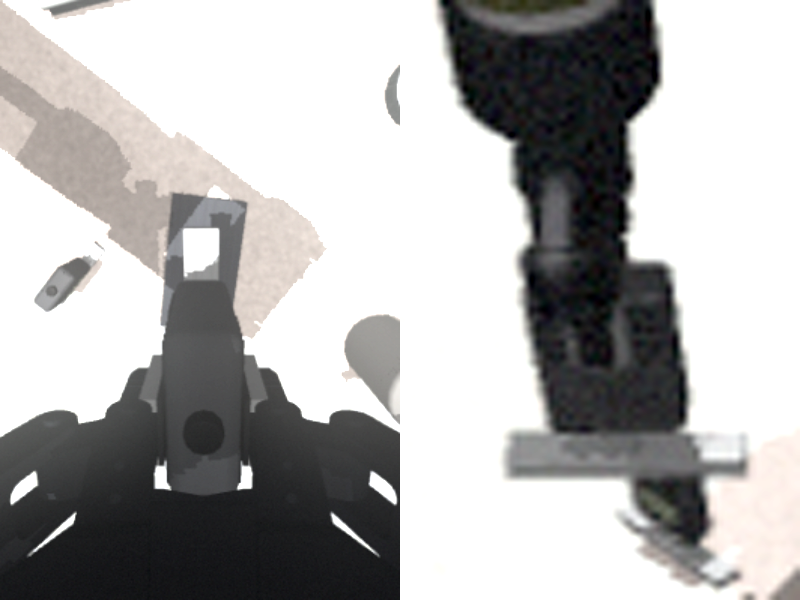

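The gauge is held upright. In the picture the cap is at wrist pixel (322,288) and the foot's +y end at (320.6,152), and the foot is parallel to tool x. Next I'll work out the axis offset in the tool frame.

Run:
```python
from h import *
c=get_calibration("wrist"); T=c["T_tool_cam"]
def at(px,z):
    u=cv2.undistortPoints(np.array([[px]],float),c["intrinsics"],c["D"]).ravel(); d=T[:3,:3]@np.r_[u,1]; return (T[:3,3]+d*(z-T[2,3])/d[2]).round(1)
X=lambda x,y:(x/1.504+187,y/1.5)
print("cap",at(X(203,432),-25.2)); print("foot end",at(X(183,228),77.8),at(X(219,228),77.8))
print("housing", [at(X(*p),-18) for p in [(165,400),(241,400)]])
```

```text
cap [  2.2   1.  -25.2]
foot end [50.2 -8.7 77.8] [50.2  8.9 77.8]
housing [array([  8.5, -10.2, -18. ]), array([  8.4,  12.3, -18. ])]
```

Request:
arm_command(steps=[[[0.1, 0.5, -0.04, 0, 0, 0, 0], [0.1, 0.95, -0.04, 0, 0, 0, 0], [0.1, 0.95, -0.04, 0, 0, 0, 0], [0.1, 0.95, -0.04, 0, 0, 0, 0], [0.1, 0.95, -0.04, 0, 0, 0, 0], [0.1, 0.95, -0.04, 0, 0, 0, 0], [0.1, 0.95, -0.04, 0, 0, 0, 0], [0.1, 0.95, -0.04, 0, 0, 0, 0]]])

```text
time_s: 8.18
eef_pos: [511.1, 47.3, 278.6]
ee_rot: [-0.0, 0.756, 0.655, -0.0]
force: [1.3, 0.5, -3.2]
grip_width: 0.273
grip_force: 59.4
```

Request:
arm_command(steps=[[[0.1, 0.9, -0.04, 0, 0, 0, 0], [0.1, 0.9, -0.04, 0, 0, 0, 0], [0.1, 0, 0, 0, 0, 0, -0.97], [0.1, 0, 0, 0, 0, 0, -0.97], [0.1, 0, 0, 0, 0, 0, -0.97], [0.1, 0, 0, 0, 0, 0, -0.97], [0.1, 0, 0, 0, 0, 0, -0.97], [0.1, 0, 0, 0, 0, 0, -0.97]]])

```text
time_s: 9.18
eef_pos: [520.0, 135.3, 278.4]
ee_rot: [-0.001, 0.406, 0.914, -0.0]
force: [-0.0, 0.3, -3.2]
grip_width: 0.269
grip_force: 59.4
```

Request:
arm_command(steps=[[[0.1, 0, 0, 0, 0, 0, -0.97], [0.1, 0, 0, 0, 0, 0, -0.97], [0.1, 0, 0, 0, 0, 0, -0.97], [0.1, 0, 0, 0, 0, 0, -0.97], [0.1, 0, 0, 0, 0, 0, -0.97], [0.1, 0, 0, 0, 0, 0, -0.97], [0.1, 0, 0, 0, 0, 0, 0], [0.1, 0, 0, 0, 0, 0, 0]]])

```text
time_s: 10.18
eef_pos: [520.1, 135.3, 278.9]
ee_rot: [-0.0, -0.015, 1.0, 0.0]
force: [-0.4, 0.3, -3.3]
grip_width: 0.272
grip_force: 59.4
```

Run:
```python
from h import *
s=sense(); print(s["time_s"],s["eef_pos"],s["joints"],s["force"]); M=rq(s["ee_rot"]).as_matrix(); print(M.round(4),np.degrees(np.arctan2(M[1,0],M[0,0])))
```

```text
10.175 [520.08436507 135.33405223 278.90591035] [ 3.64228151e-02  3.18916448e-01  1.40161957e+00  2.32372753e-05
  1.42179461e+00 -1.56380266e+00] [-0.37580026  0.29660885 -3.2556789 ]
[[-9.996e-01 -2.940e-02 -7.000e-04]
 [-2.940e-02  9.996e-01 -0.000e+00]
 [ 7.000e-04  0.000e+00 -1.000e+00]] -178.31403188743997
```

Request:
arm_command(steps=[[[0.1, 0, 0.22, 0, 0, 0, -0.07], [0.1, 0, 0, 0.64, 0, 0, 0], [0.1, 0, 0, 0.64, 0, 0, 0], [0.1, 0, 0, 0, 0, 0, 0], [0.1, 0, 0, 0, 0, 0, 0]]])

```text
time_s: 10.8
eef_pos: [520.4, 146.7, 216.7]
ee_rot: [0.001, -0.021, 1.0, 0.0]
force: [-0.7, -0.2, -2.6]
grip_width: 0.272
grip_force: 59.4
```

Run:
```python
from h import *
s=sense(); print(s["eef_pos"],s["force"])
w=capture("wrist")[:,:,::-1]; sc=capture("scene")[:,:,::-1]; cv2.imwrite("pics/s4.png",sc);cv2.imwrite("pics/w4.png",w)
np.save("st4.npy",np.r_[s["eef_pos"],s["ee_rot"]])
u,v=proj("scene",[[519,146,110]])[0].astype(int); print(u,v)
c=sc[v-30:v+45,u-25:u+25]; print(u-25,v-30)
A=np.zeros((600,800,3),np.uint8); A[:,:400]=cv2.resize(c,(400,600),interpolation=cv2.INTER_CUBIC); A[:400,400:]=cv2.resize(w[100:300,220:420],(400,400),interpolation=cv2.INTER_CUBIC)
cv2.imwrite("pics/c4.png",cv2.convertScaleAbs(A,alpha=1.6))
```

```text
[520.39893958 146.69608284 216.72774856] [-0.68731633 -0.22970248 -2.56227864]
395 178
370 148
```

View pics/c4.png

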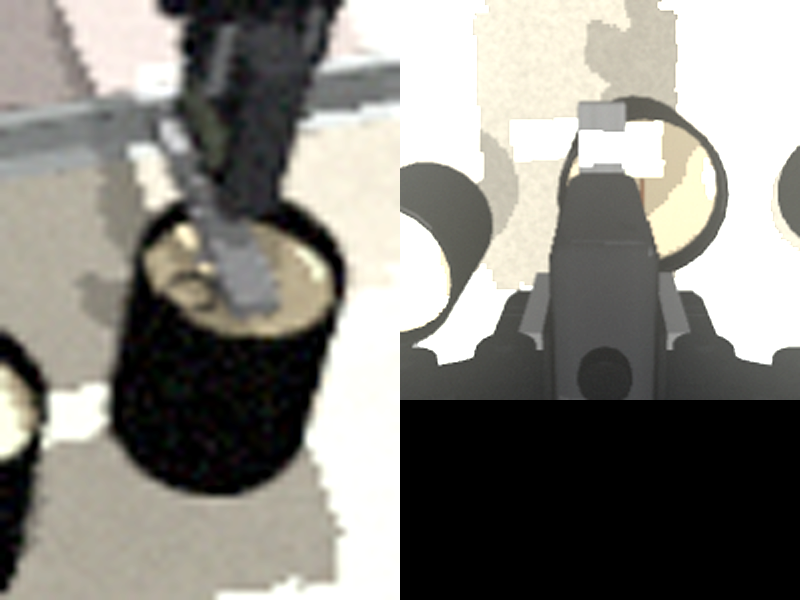

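Run:
```python
from h import *
s=sense(); M=rq(s["ee_rot"]).as_matrix(); p=np.array(s["eef_pos"])
q=lambda *a:p+M@np.array(a,float)
print("near end underside corners & mid, far end", proj("scene",[q(-50,-9,87.8),q(-50,9,87.8),q(-50,0,87.8),q(50,0,77.8)]))
print("seen", [(370+x/8-.44,148+y/8-.44) for x,y in [(235,312),(278,305),(258,309),(165,125)]])
print("wick/ring wrist", proj("wrist",[[519,164.5,88],[519,164.5,83],q(50,-9,77.8),q(50,9,77.8)],s), "seen wick",(220+242/2,100+190/2),"foot",(220+180/2,100+100/2),(220+226/2,150))
```

```text
near end underside corners & mid, far end [[399.3 187.3]
 [405.2 186.5]
 [402.3 186.9]
 [392.1 160. ]]
seen [(398.935, 186.56), (404.31, 185.685), (401.81, 186.185), (390.185, 163.185)]
wick/ring wrist [[339.8 196.6]
 [339.5 195.3]
 [308.5 149.2]
 [333.  149.1]] seen wick (341.0, 195.0) foot (310.0, 150.0) (333.0, 150)
```

The gauge is within 1 mm of where it should be in both views. Next I'll lower it gently.

Request:
arm_command(steps=[[[0.1, 0, 0, 0.2, 0, 0, 0], [0.1, 0, 0, 0.2, 0, 0, 0], [0.1, 0, 0, 0.14, 0, 0, 0], [0.1, 0, 0, 0, 0, 0, 0], [0.1, 0, 0, 0, 0, 0, 0]]])

```text
time_s: 11.52
eef_pos: [519.8, 146.3, 188.4]
ee_rot: [-0.0, -0.021, 1.0, -0.0]
force: [-1.0, -0.2, -1.4]
grip_width: 0.27
grip_force: 59.7
```

Request:
arm_command(steps=[[[0.1, 0, 0, 0.04, 0, 0, 0], [0.1, 0, 0, 0, 0, 0, 0], [0.1, 0, 0, 0, 0, 0, 0]]])

```text
time_s: 11.9
eef_pos: [519.9, 146.3, 186.4]
ee_rot: [0.0, -0.021, 1.0, 0.0]
force: [-0.2, 0.9, -2.6]
grip_width: 0.273
grip_force: 59.7
```

Request:
arm_command(steps=[[[0.1, 0, 0, 0.02, 0, 0, 0], [0.1, 0, 0, 0, 0, 0, 0], [0.1, 0, 0, 0, 0, 0, 0]]])

```text
time_s: 12.28
eef_pos: [519.9, 146.3, 185.3]
ee_rot: [0.0, -0.021, 1.0, -0.0]
force: [-0.6, -0.8, -2.1]
grip_width: 0.271
grip_force: 59.7
```

Request:
arm_command(steps=[[[0.1, 0, 0, 0.02, 0, 0, 0], [0.1, 0, 0, 0, 0, 0, 0], [0.1, 0, 0, 0, 0, 0, 0]]])

```text
time_s: 12.65
eef_pos: [520.0, 146.3, 184.8]
ee_rot: [0.0, -0.021, 1.0, -0.0]
force: [-2.1, -0.9, 6.7]
grip_width: 0.272
grip_force: 60.6
```

```bash
python3 -c "
from h import *
for i in range(3):
  s=sense();print(s['eef_pos'],s['force'],s['wrist_torque']);capture('top')"
```

```text
[519.99988888 146.30413856 184.81960476] [-2.0505503  -0.88797555  6.69689334] [-0.11673435  0.38066958 -0.06374962]
[520.00946324 146.29703684 184.8262244 ] [-2.60014527  0.29839598  5.7673226 ] [-0.15726804  0.41749695 -0.02766279]
[520.02649807 146.32490966 184.85576365] [-2.23772354 -0.33768894  6.08972558] [-0.17805703  0.34103724  0.01366427]
```

It touched down at about 8 N. The torque suggests the robot-side end carries more of the load, so I'll trim the tilt slightly.

Request:
arm_command(steps=[[[0.1, 0, 0, 0, 0, 0.03, 0], [0.1, 0, 0, 0, 0, 0, 0], [0.1, 0, 0, 0, 0, 0, 0]]])

```text
time_s: 13.18
eef_pos: [520.2, 146.3, 184.9]
ee_rot: [-0.001, -0.021, 1.0, -0.0]
force: [-1.4, -0.8, 5.9]
grip_width: 0.274
grip_force: 60.7
```

```bash
python3 -c "
from h import *
for i in range(3):
  s=sense();print(s['eef_pos'],s['ee_rot'],s['force'],s['wrist_torque']);capture('top')"
```

```text
[520.21132341 146.32338823 184.91552045] [-1.48459060e-03 -2.13429074e-02  9.99771111e-01 -5.12466182e-05] [-1.37164541 -0.84165409  5.90638061] [-0.13368961  0.21182999  0.0258837 ]
[520.21428443 146.31862592 184.92906816] [-1.47159252e-03 -2.13353717e-02  9.99771291e-01 -4.90237801e-05] [-2.1531293  -0.61493696  5.89407081] [-0.14443648  0.15970722  0.00170201]
[520.19236343 146.31941696 184.88951336] [-1.51361693e-03 -2.13419489e-02  9.99771087e-01 -5.50341958e-05] [-1.10572904 -0.67404638  4.55684553] [-0.10913829  0.12938416 -0.06988286]
```

Request:
arm_command(steps=[[[0.1, 0, 0, 0, 0.02, 0.003, 0], [0.1, 0, 0, 0, 0, 0, 0], [0.1, 0, 0, 0, 0, 0, 0]]])

```text
time_s: 13.7
eef_pos: [520.2, 146.5, 184.9]
ee_rot: [-0.002, -0.021, 1.0, -0.001]
force: [-2.2, 0.2, 6.4]
grip_width: 0.274
grip_force: 60.8
```

Run:
```python
from h import *
for i in range(4):
  s=sense();print(s['time_s'],s['eef_pos'],s['force'],s['wrist_torque']);capture('top')
w=capture("wrist")[:,:,::-1]; sc=capture("scene")[:,:,::-1]; t=capture("top")[:,:,::-1]
A=np.zeros((600,800,3),np.uint8); A[:,:400]=cv2.resize(sc[148:223,370:420],(400,600),interpolation=cv2.INTER_CUBIC); A[:400,400:]=cv2.resize(w[100:300,220:420],(400,400),interpolation=cv2.INTER_CUBIC)
A[400:,400:]=cv2.resize(t[140:300,140:460],(400,200))
cv2.imwrite("pics/c5.png",cv2.convertScaleAbs(A,alpha=1.6))
```

```text
13.7 [520.22380776 146.50371615 184.92726073] [-2.22399394  0.15671682  6.40789647] [0.06127565 0.14874639 0.01234402]
13.75 [520.21419074 146.45702878 184.90833741] [-0.81465373 -0.06475481  5.72781338] [0.07991101 0.17855821 0.00208884]
13.8 [520.22307481 146.46557862 184.89852872] [-0.69043361  0.50809747  5.82039546] [ 0.05441854  0.16100823 -0.02768805]
13.85 [520.20296517 146.4909538  184.92898473] [-1.60741741  1.11861842  5.85579656] [0.08406513 0.20760325 0.01544364]
```

View pics/c5.png

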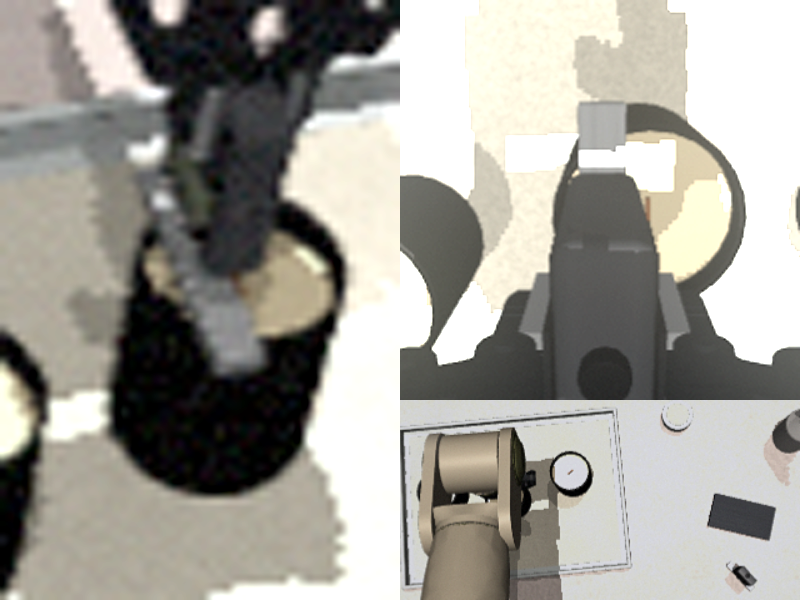

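The foot lies across the rim, parallel to the wick and covering the ring, and the candle hasn't moved. One last small trim of the tilt, then I'll hand in.

Request:
arm_command(steps=[[[0.1, 0, 0, 0, -0.007, 0.008, 0], [0.1, 0, 0, 0, 0, 0, 0], [0.1, 0, 0, 0, 0, 0, 0], [0.1, 0, 0, 0, 0, 0, 0]]])

```text
time_s: 14.55
eef_pos: [520.2, 146.4, 184.9]
ee_rot: [-0.002, -0.021, 1.0, -0.001]
force: [-1.4, -0.6, 5.5]
grip_width: 0.276
grip_force: 60.8
```

Run:
```python
from h import *
s=sense();print(s['eef_pos'],s['force'],s['wrist_torque'])
if 3<s['force'][2]<10: print(finish_job())
```

```text
[520.24132503 146.41467038 184.94622803] [-1.3882286  -0.60747268  5.50326616] [0.02223088 0.10389757 0.00310972]
the job is handed in; nothing more can be done
None
```

I handed the job in at about 14.6 s with the larger gauge still held upright across the sample candle's rim, pressed down at about 8 N in all; camera measurements put the tip within 1–2 mm of the ring's centre, but the foot hides the tip itself.

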